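# Set the bench snap gauge to its band with the knurled wheel and lock it

## Robot

A 7-joint arm with a two-finger parallel gripper is mounted at the origin on a cart in front of the work surface, level with it; the furniture and walls round the work are solid. World frame = base frame: x ahead of the robot, y to its left, z up, the work surface at z = 0. Lengths are in m, angles in rad, forces in N, time in s.
With the tool pointing down it reaches from about 0.35 to 0.9 m from the base axis. Payload 8.1 kg.
Tool frame: the origin (TCP) lies at the very end of the fingers, on their centre line; the grasp point (between the pads) lies 19 mm behind it; z points along the fingers, x is the direction in which the jaws open and shut, and the axes are right-handed (so a half turn about z gives the same grasp; the last joint's range is limited). The gripper opens to 85 mm and grips with 20 to 120 N. Pads are 22 mm wide; open, the fingers measure 114 mm over their backs; the gripper's body (76 mm by 85 mm) begins 54 mm behind the grasp point. The pads swing forward as they close: fully open they stand 13 mm farther back than shut.
Start: joints at [-1.38, 0.434, 0.025, 1.573, -0.012, 1.134, -0.075], TCP at [0.181, 0.598, 0.231] pointing down, gripper open.
Joint ranges: [-2.62, 2.62], [-0.44, 2.09], [-1.27, 1.32], [0.08, 2.57], [-1.32, 4.46], [0.12, 2], [-2.74, 2.74]. Speed limits (rad/s): [2.22, 2.22, 3.01, 3.01, 3.14, 3.14, 3.14].

## Interface

Orientations are given as a unit quaternion [w, x, y, z].
In Python, from plant import env, optics, workorder, cut_out gives the robot as it stands.
- The arm moves only by the tool arm_command, never from a script. Its argument "targets" is a list that holds one entry, the list of rows, each a list of 6 numbers: the shift along the tool's x, y, z in units of 0.15 m (1.0 is 0.15 m), then the turn, a rotation vector about the tool's x, y, z in units of 45 degrees (1.0 is 45 degrees). In form: [[[x, y, z, rx, ry, rz], ...]]. A call has 1 to 5 rows; each row is the pose to reach, as a shift and turn from the pose commanded when the call began, along the tool's axes at that moment; what a row does not reach only later rows make up. A row lasts 1/10 s, in which the tool goes at most 50 mm and 8.59 degrees, less where a joint would pass 70% of its speed; a pose out of reach is approached as far as the arm can. A call with a number of a shift or a turn outside -1 to 1 is refused whole. A call with a gripper value outside its range is refused whole. "claw" is the opening, from 0 (shut) to 1 (fully open), set as the call begins (left out, the last holds). The fingers move at their own pace and stop on an object; "force" is the grip in N (left out, the last holds). Time passes only in rows, so rows that repeat a pose let the fingers close. It gives the time, the measured TCP pose, the force and the opening at its end, in the units of the state.
- env.sense(): the state, without advancing time (a new reading comes with each control period).
- optics.read_camera(name): name is "scene" or "top" or "wrist"; returns (picture, depth): 420x560x3 uint8, red, green, blue; 420x560 float32, m along the optical axis (not along the pixel's ray), 0 where there is no reading.
- optics.camera_model(name): a dict with "intrinsics" (3x3 intrinsics, pixels), "world_from_camera" (4x4, takes a point from camera to world coordinates); the wrist camera has in their place "T_tool_cam" (4x4, takes a point from camera to tool coordinates, whose origin is the TCP and whose axes are the tool frame's). Camera axes: x right, y up, looking along -z (the intrinsics and any distortion apply to the point x, -y, -z); pixel columns grow to the right and rows downward; lengths in m; the calibration is good to about 2 mm. The wrist camera is an equidistant fisheye: a pixel r from the principal point sees the ray r / f radians off the axis. A picture is of the moment at which its call begins: read the wrist's pose just before it. camera_model takes no time and is no camera call.
- workorder.sign_off(): hands the job in, once; it reports no verdict.
Trained networks look in the newest picture that a camera, given by its name, has taken for a name from the list of things; names that differ only in an ending like _2 or _b are one class to them, and where a whole thing is asked for, a point or a joint stands for the part that bears it (a point fixed in the world has none). Each returns a list of dicts, best first, with "p" (0 to 1); they miss things now and then, are a little off and sometimes report something else, mostly with a low value. They report only what shows in the picture. A call takes as long as a camera call.
- cut_out(query, camera): "pixels" (420x560 bool, what is visible of it) and "rect" ([left, top, width, height] in pixels, round what is visible of it).
The state is a dict: "clock": time; "joint_positions": joint angles; "qvel": joint speeds; "joint_torque": joint torques, N m; "eef_pos": TCP position; "tcp_rot": TCP orientation; "wrist_force": force on the tool from outside, world axes, zero at the start; "ft_torque": the same for the moment, N m; "grip_width": finger opening in m.
Only numpy, scipy, OpenCV 4.12 (cv2) and the standard library are available. Lean on these libraries where they do the work, as an engineer would, in place of code of your own. Each camera call takes 0.05 s, during which the arm holds its last target.

## Task

Set the bench snap gauge for the next batch of case rings: with a fingertip push its red-knobbed lock lever over to free the slide, roll the knurled wheel under the fingertip until the pointer of the moving jaw stands inside the red band of the scale, then push the lever all the way back to lock it. Never turn the wheel while the slide is locked; grasp and lift nothing, do not touch the moving jaw itself, leave everything else on the bench where it lies, and finish clear of the gauge.

Things in the scene. Friction and masses are not known exactly. Their poses are not given: they have to be found in the camera images.
- gauge: Grey snap gauge bolted to the bench, 90 (x) by 270 mm (y), bed top 40 mm high. Origin: centre of its underside; +x from the wheel side, which faces the robot, to the rear; +y along the slide from the moving to the fixed jaw. Jaws stand 86 mm high at x -24 to 32 mm (fixed one: y 35 to 81 mm), 40 mm apart at mid band. No other thing over 40 mm tall within 70 mm of wheel or lever.
- jaw: Moving jaw of the gauge: steel slide 56 by 66 mm with a grey upright 86 mm high, x -24 to 32 mm in the gauge's frame, and a thin slotted clamp bar running under the lever's hub. Its origin has no visible meaning and only moves along the gauge's +y as the gap closes. Not to be touched.
- pointer (a point): Tip of the thin black pointer of the moving jaw, lying just over the white scale, 49 mm above the bench; it travels along the gauge's +y as the gap closes, and at the start stands 12 to 24 mm short of the band's middle.
- band (a point): Middle of the 5 mm wide red band on the white scale (fixed to the gauge; its axes are the gauge's). The pointer is in the band when the two points differ by less than 2.5 mm along the gauge's y. The slide can run 8 mm past it, and may be rolled back with the wheel.
- wheel_top (a point): Highest point of the knurled steel wheel (a fixed point, does not turn), 68 mm above the bench, at (-62, -60, 68) mm in the gauge's frame. Wheel 64 mm across, 17 mm wide, axis level along the gauge's x, 32 mm below this point; 32 straight ribs. The moving jaw is 38 mm behind it.
- wheel (a joint): Turn of the knurled wheel, rad. Grows as its top rolls towards the gauge's +y, which closes the gap: the pointer moves 8 mm per rad, 1 mm for every 4 mm that the rim rolls. With the lever free it turns with about 2 N at the rim (4 N or more of downward fingertip pressure drives it) and stays where it is left; with the lever locked the clamp rubs hard on the slide and it must not be turned.
- lever (a joint): Lock lever, rad, swinging level about a vertical pivot: 0 = fully free (lever points along the gauge's -x, away from the bed), 1.05 = fully locked (swung towards the gauge's +y, away from the wheel). It starts locked, stays where it is left, and takes 2 to 6 N at the knob; the clamp bites above about 0.6.
- lever_knob (a point): Top centre of the red knob at the lever's end, 74 mm above the bench: upright knob 16 mm across, 27 mm tall (its underside 47 mm above the bench, in front of the bed), 66 mm from the pivot. Moves with the lever.
- lever_pivot (a point): Top of the lever's pivot, at (-27, 68, 56) mm in the gauge's frame, fixed.
- case_ring_a: Loose machined case ring, 70 by 52 by 10 mm, on the bench beside the gauge's left (+y) end; origin at the centre of its underside. Leave alone.
- eye_loupe: Loose black eye loupe, 38 mm across, 31 mm high, to the left of the gauge; origin at the centre of its underside. Leave alone.
- brass_plate: Loose round brass plate, 40 mm across, 8 mm high, behind the gauge; origin at the centre of its underside. Leave alone.

How it is judged:
On the way, in this order (a step that is already met when the one before it is completed fails the run):
1. the lock lever is pushed over to its free side with the pointer still short of the band (value of joint lever below 0.35 rad and y of pointer in the frame of band below -0.006 m), for 0.1 s.
2. the wheel is rolled, with the lever free, until the pointer stands in the red band (value of joint lever below 0.45 rad and y of pointer in the frame of band between -0.0028 and 0.0028 m and velocity of joint wheel between -0.1 and 0.1 rad/s), for 0.2 s.
3. the lock lever is pushed back to its locked side with the pointer in the band (value of joint lever above 0.9 rad and y of pointer in the frame of band between -0.0028 and 0.0028 m), for 0.2 s.
At the end, for the whole second after the job is handed in: The pointer of the moving jaw stands within the 5 mm red band (within 2.8 mm of its middle) and at rest, and the lock lever is on its locked side (over 0.9 rad of 1.05) (all of step 3 and velocity of joint wheel between -0.05 and 0.05 rad/s); the robot touches nothing.
It fails at once if the moving jaw is touched instead of being set by its wheel (contact force between any of the fingers, the arm and jaw above 1 N).
It fails at once if a loose thing beside the gauge is lifted, carried or pushed more than 15 mm (distance of any of case_ring_a, eye_loupe, brass_plate from where it was at the start of the episode above 0.015 m).
It fails at once if the wheel is turned while the slide is locked (value of joint lever above 0.8 rad and (velocity of joint wheel above 0.4 rad/s or velocity of joint wheel below -0.4 rad/s)).
It also fails if it takes over 67 s, if anything falls off the work surface, if the arm or the gripper's body presses on something with over 40 N, if the wrist force passes 120 N, or if a joint passes its speed limit or range.

## Working session

There is one attempt and no reset: what is moved stays moved. The work goes in short steps, Python scripts to look and compute and a tool call to move; the robot and the scene stay as the last step left them, time stands still between calls to the robot, and variables do not carry over. Pictures are saved under pics/ and viewed, and the job is handed in when it is done.

Besides the shell and the picture viewer there is one more tool, called after "Emit:" as name(argument=value, ...), one argument or row to a line, values as JSON. arm_command: Moves the arm, as the interface text tells. Shifts and turns lie within -1 to 1; 1 stands for 0.15 m of shift or 45 degrees of turn. Its arguments: {"type":"object","properties":{"targets":{"type":"array"},"claw":{"type":"number"},"force":{"type":"number"}},"required":["targets"]}

```bash
ls; mkdir -p pics
python3 - <<'E'
from plant import env, optics, workorder, cut_out
import cv2, numpy as np
print(env.sense())
for n in ["scene","top"]:
    p,d=optics.read_camera(n); cv2.imwrite(f"pics/{n}0.png",p[:,:,::-1]); np.save(f"pics/{n}0d.npy",d)
    print(n,optics.camera_model(n))
print(optics.camera_model("wrist"))
E
```

```text
pics
{'clock': 0.0, 'joint_positions': array([-1.37958798,  0.43523357,  0.02498082,  1.5741108 , -0.01161047,
        1.13397374, -0.07510062]), 'qvel': array([-0.00062461,  0.00099374, -0.00052577,  0.00184975, -0.00050851,
        0.00034269,  0.00052947]), 'joint_torque': array([-4.41566490e-04, -6.70468926e+01,  1.02505323e+00, -3.16209877e+01,
        1.57406362e-02,  1.24153483e-02,  2.51432901e-06]), 'eef_pos': array([0.18090901, 0.5977176 , 0.23051417]), 'tcp_rot': array([ 5.24360791e-04,  8.03018451e-01,  5.95953642e-01, -5.91070404e-04]), 'wrist_force': array([-0.18920562, -0.51763963,  0.58127026]), 'ft_torque': array([-0.04593274, -0.01140929, -0.00094768]), 'grip_width': 0.08529885492084527}
scene {'intrinsics': array([[464.74841734,   0.        , 280.20021286],
       [  0.        , 464.74841734, 212.04298496],
       [  0.        ,   0.        ,   1.        ]]), 'world_from_camera': array([[ 6.74933141e-01,  5.49397531e-01, -4.92572440e-01,
         1.27304828e-01],
       [-7.37878384e-01,  5.03311364e-01, -4.49681177e-01,
        -2.43274418e-01],
       [ 8.6357812
[... 420 characters left out ...]
.99992669,  0.00506942,  0.01099603,  0.15967249],
       [ 0.01153832,  0.12357851,  0.99226772,  1.02393347],
       [ 0.        ,  0.        ,  0.        ,  1.        ]])}
{'intrinsics': array([[325.1922621 ,   0.        , 279.04017803],
       [  0.        , 325.1922621 , 207.00069861],
       [  0.        ,   0.        ,   1.        ]]), 'T_tool_cam': array([[ 9.99999998e-01,  5.74055740e-05,  7.88128255e-06,
         1.45037887e-04],
       [ 5.74075884e-05, -9.63068559e-01, -2.69256286e-01,
        -6.80889847e-02],
       [-7.86659624e-06,  2.69256286e-01, -9.63068561e-01,
        -1.42613948e-01],
       [ 0.00000000e+00,  0.00000000e+00,  0.00000000e+00,
         1.00000000e+00]])}
```

View pics/scene0.png

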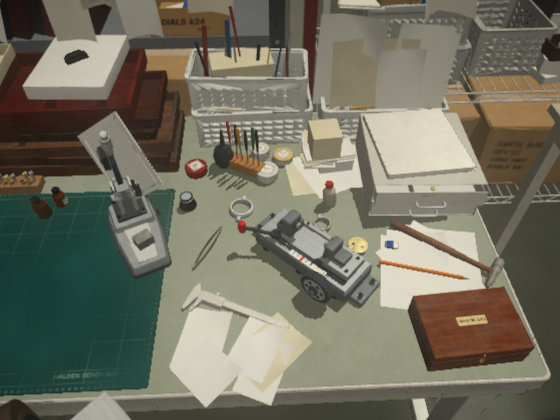

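View pics/top0.png

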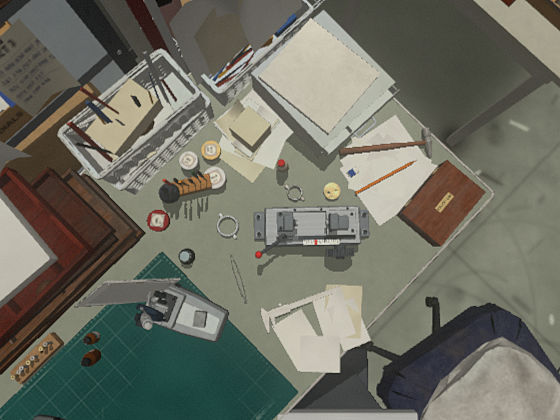

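```bash
cat > h.py <<'E'
from plant import env, optics, workorder, cut_out
import cv2, numpy as np
def pw(cam,u,v,z=None,depth=None):
    m=optics.camera_model(cam);K=m["intrinsics"];T=m["world_from_camera"]
    r=np.array([(u-K[0,2])/K[0,0],-(v-K[1,2])/K[1,1],-1.0])
    w=T[:3,:3]@r
    s=(z-T[2,3])/w[2] if z is not None else depth
    return T[:3,3]+s*w
def proj(cam,P):
    m=optics.camera_model(cam);K=m["intrinsics"];T=m["world_from_camera"]
    c=T[:3,:3].T@(np.array(P)-T[:3,3])
    return np.array([K[0,0]*c[0]/-c[2]+K[0,2],K[1,1]*-c[1]/-c[2]+K[1,2]])
E
python3 - <<'E'
from h import *
a=cv2.imread("pics/top0.png")[190:280,240:385]; cv2.imwrite("pics/topz.png",cv2.resize(a,None,fx=5.5,fy=5.5,interpolation=cv2.INTER_CUBIC))
a=cv2.imread("pics/scene0.png")[200:310,230:390]; cv2.imwrite("pics/scz.png",cv2.resize(a,None,fx=5,fy=5,interpolation=cv2.INTER_CUBIC))
for n in ["scene","top"]:
  for q in ["lever_knob","wheel","pointer","band","gauge","jaw"]:
    try:
        for r in cut_out(q,n)[:2]:
            ys,xs=np.nonzero(r["pixels"]); print(n,q,r["p"],r["rect"],xs.mean(),ys.mean())
    except Exception as e: print(n,q,e)
E
```

```text
scene lever_knob 0.68 [238.1, 221.5, 42.8, 16.9] 258.21722846441946 230.35955056179776
scene wheel 0.63 [238.0, 218.7, 42.9, 20.2] 258.7142857142857 230.39795918367346
scene wheel 0.61 [302.3, 271.8, 33.3, 32.4] 317.18899858956274 287.2228490832158
scene pointer 0.76 [282.8, 237.1, 80.0, 51.0] 334.7129380053908 259.71495956873315
scene band 0.69 [239.4, 212.4, 138.7, 93.6] 316.13508771929827 258.36555023923444
scene band 0.62 [301.8, 271.1, 33.6, 30.0] 316.94598540145984 286.4992700729927
scene gauge 0.84 [239.7, 208.5, 139.8, 99.1] 315.8899366208069 258.01932292471787
scene jaw 0.87 [280.0, 241.4, 84.5, 42.2] 335.2872648335745 259.88133140376266
scene jaw 0.4 [301.1, 273.0, 35.1, 28.7] 317.10094212651416 286.8896366083446
top lever_knob 0.52 [254.8, 233.7, 31.7, 19.8] 272.49704142011836 244.79881656804733
top lever_knob 0.4 [326.6, 252.8, 25.3, 8.4] 338.7241379310345 252.94827586206895
top wheel 0.68 [326.7, 250.6, 30.6, 13.0] 339.748987854251 252.82995951417004
top wheel 0.55 [323.4, 181.7, 16.4, 20.4] 331.1358024691358 190.65020576131687
top pointer 0.86 [298.8, 214.7, 56.0, 25.6] 337.7443365695793 225.59115426105717
top band 0.91 [255.9, 204.7, 111.4, 51.8] 312.43382352941177 228.12710084033614
top gauge 0.7 [252.6, 201.5, 118.0, 56.0] 311.99343637518524 228.08257463476605
top jaw 0.64 [274.4, 213.0, 82.8, 27.1] 335.77428851815506 226.46319921491659
```

View pics/topz.png

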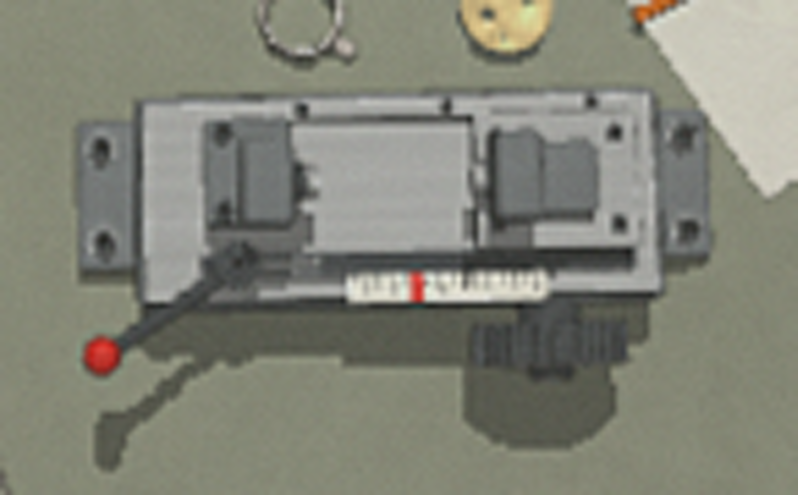

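View pics/scz.png

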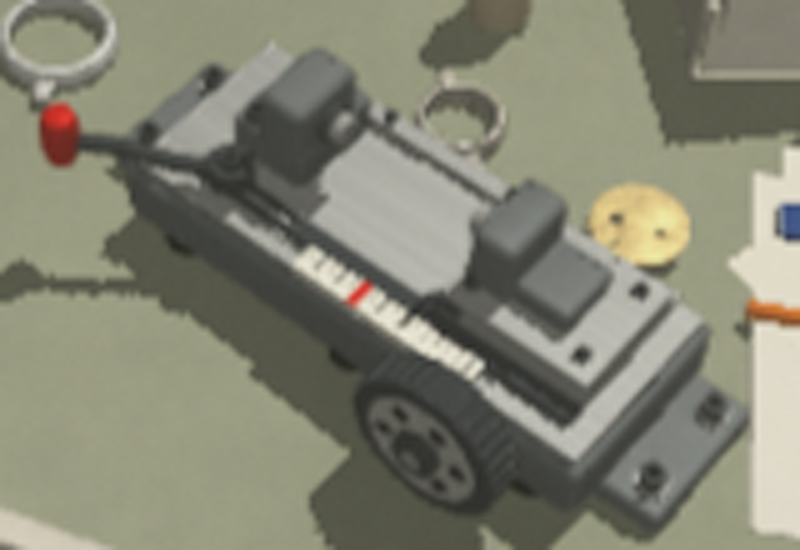

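Run:
```python
from h import *
f=lambda X,Y:(240+(X+.5)/5.5-.5,190+(Y+.5)/5.5-.5)
g=lambda X,Y:(230+(X+.5)/5-.5,200+(Y+.5)/5-.5)
for X,Y in [(138,100),(655,92),(660,295),(142,302)]: print("top bed",pw("top",*f(X,Y),z=.04))
print("knob",pw("top",*f(102,355),z=.074)); print("pivot",pw("top",*f(238,256),z=.056)); print("band t",pw("top",*f(417,287),z=.047))
print("wheel ends",pw("top",*f(472,342),z=.06),pw("top",*f(627,340),z=.06))
print("band s",pw("scene",*g(360,294),z=.047)); print("pivot s",pw("scene",*g(232,163),z=.056));print("knob s",pw("scene",*g(59,108),z=.073))
for X,Y in [(577,457),(708,330)]: print("sc bed",pw("scene",*g(X,Y),z=.04))
s=env.sense()
from scipy.spatial.transform import Rotation as R
q=s["tcp_rot"]; print(R.from_quat([q[1],q[2],q[3],q[0]]).as_matrix().round(3))
```

```text
top bed [0.60897003 0.18780408 0.04      ]
top bed [ 0.61344051 -0.02726776  0.04      ]
top bed [ 0.52909519 -0.02779225  0.04      ]
top bed [0.52532428 0.18544833 0.04      ]
knob [0.50282034 0.20019116 0.074     ]
pivot [0.54336533 0.14630359 0.056     ]
band t [0.53159665 0.07298711 0.047     ]
wheel ends [0.50892904 0.05213189 0.06      ] [ 0.50998056 -0.01033673  0.06      ]
band s [0.53074232 0.07123334 0.047     ]
pivot s [0.53933694 0.1437104  0.056     ]
knob s [0.50448503 0.20126224 0.073     ]
sc bed [ 0.53273928 -0.02854195  0.04      ]
sc bed [ 0.60917745 -0.03109804  0.04      ]
[[ 0.29   0.957  0.   ]
 [ 0.957 -0.29   0.   ]
 [ 0.     0.    -1.   ]]
```

Run:
```python
from h import *
d=np.load("pics/top0d.npy")
m=optics.camera_model("top");K=m["intrinsics"];T=m["world_from_camera"]
v,u=np.mgrid[:420,:560]
r=np.stack([(u-K[0,2])/K[0,0],-(v-K[1,2])/K[1,1],-np.ones_like(u,float)],-1)
W=T[:3,3]+(r*d[...,None])@T[:3,:3].T
W=W[d>0]
# max height grid 5cm
xs=np.arange(0,0.8,.05); ys=np.arange(0.7,-0.3,-.05)
print("     "+" ".join(f"{y:5.2f}" for y in ys))
for x in xs[::-1]:
    row=[]
    for y in ys:
        k=(W[:,0]>=x)&(W[:,0]<x+.05)&(W[:,1]>=y)&(W[:,1]<y+.05)
        row.append(f"{W[k,2].max()*1000:5.0f}" if k.any() else "    .")
    print(f"{x:.2f} "+" ".join(row))
```

```text
0.70  0.65  0.60  0.55  0.50  0.45  0.40  0.35  0.30  0.25  0.20  0.15  0.10  0.05 -0.00 -0.05 -0.10 -0.15 -0.20 -0.25
0.75    45   266   357   407   313   305   246   259   194   136   137   136   102   117   115   101    72    20    22    21
0.70    43   262   340   335   272   238   204   192    27    86   136   136    66   101   100    20    17    16    16    55
0.65   180   267   296   193   244   203   192   128   126    27     6    43    44     9    13    16    19    14    55    56
0.60   179   224   181   147   191   182   100   123     6     6    13    43    49    51    60    60    16    55    56    57
0.55     .   214   213   182   146   140    25     5    10    14    24    68    90    79    91    62    15    56    56    57
0.50     .   214   216   214   181   143     6    33     4    13    77    75    63    52    71    61    13     4    56    56
0.45     .   213   214   214   182   228   199   145     5    12    73    73     5     4    64     4     6     7     5     3
0.40     .   214   213   181   201   228   207   145    32     9    12     6     5    12    12    11     4
[... 318 characters left out ...]
  8     7     9     8     7     6     7     7     4     .     .     .  -733
0.20    42    24     8     9     8     7     8     9     7    10     8     8     7     7     6     .     .     .  -739  -241
0.15     7     8     9     7     8     9     9     7     9     7     9     9     7     3     1     2     2     2    -4  -225
0.10     7    25    29     8     7     7     7     7     8     6     8     7     5     4     3     6     4     5     2  -168
0.05     .     .     .     .     .     .     .     .     .     .     .     .     .     .     .     .     .  -276  -226  -163
0.00     .     .     .     .     .     .     .     .     .     .     .     .     .     .     .     .     .     .  -633  -731
```

Emit:
arm_command(
  targets=[
    [[0,0,-0.33,0,0,-0.15],[0,0,-0.67,0,0,-0.3],[0,0,-0.8,0,0,-0.4],[0,0,-0.8,0,0,-0.4]],
  ],
  claw=0,
  force=20,
)

```text
clock: 1.1
eef_pos: [0.1814, 0.5998, 0.3556]
tcp_rot: [-0.002, 0.699, 0.715, 0.003]
wrist_force: [-0.6, -1.0, 0.1]
grip_width: 0.0285
```

Emit:
arm_command(
  targets=[
    [[-0.25,0.12,0,0,0,0],[-0.5,0.25,0,0,0,0],[-0.75,0.4,0,0,0,0],[-1,0.55,0,0,0,0]],
  ],
)

```text
clock: 1.5
eef_pos: [0.2669, 0.448, 0.3501]
tcp_rot: [0.0, 0.7, 0.714, -0.001]
wrist_force: [-0.0, 0.5, -0.3]
grip_width: 0.0003
```

Emit:
arm_command(
  targets=[
    [[-0.25,0.12,0,0,0,0],[-0.5,0.25,0,0,0,0],[-0.75,0.4,0,0,0,0],[-1,0.55,0,0,0,0]],
  ],
)

```text
clock: 1.9
eef_pos: [0.3523, 0.2997, 0.3505]
tcp_rot: [-0.0, 0.7, 0.714, -0.001]
wrist_force: [1.8, -0.8, 0.4]
grip_width: 0.0002
```

Emit:
arm_command(
  targets=[
    [[-0.25,0.2,0,0,0,0],[-0.5,0.4,0,0,0,0],[-0.75,0.6,0,0,0,0],[-1,0.8,0,0,0,0],[-1,0.8,0,0,0,0]],
  ],
)

```text
clock: 2.4
eef_pos: [0.4781, 0.1474, 0.3505]
tcp_rot: [0.001, 0.704, 0.71, -0.001]
wrist_force: [-0.2, 1.8, -0.0]
grip_width: -0.0005
```

Emit:
arm_command(
  targets=[
    [[-0.15,0,0.3,0,0,0],[-0.3,0,0.6,0,0,0],[-0.4,0,0.9,0,0,0],[-0.4,0,1,0,0,0],[-0.4,0,1,0,0,0]],
  ],
)

```text
clock: 2.9
eef_pos: [0.4739, 0.0932, 0.1984]
tcp_rot: [-0.001, 0.701, 0.714, -0.003]
wrist_force: [0.3, -0.3, 0.4]
grip_width: -0.0003
```

Run:
```python
from h import *
s=env.sense()
p,d=optics.read_camera("wrist"); cv2.imwrite("pics/w1.png",p[:,:,::-1]); np.savez("pics/w1.npz",d=d,pos=s["eef_pos"],q=s["tcp_rot"])
print(s["eef_pos"],s["tcp_rot"])
```

```text
[0.47388707 0.09324644 0.19838891] [-0.00128326  0.70058136  0.71356596 -0.00278253]
```

View pics/w1.png

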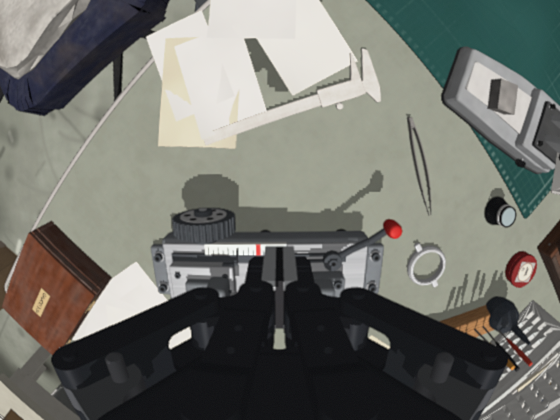

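```bash
cat >> h.py <<'E'
from scipy.spatial.transform import Rotation as R
def wray(u,v,pos,q):
    m=optics.camera_model("wrist");K=m["intrinsics"];T=m["T_tool_cam"]
    x=(u-K[0,2])/K[0,0];y=(v-K[1,2])/K[1,1];r=np.hypot(x,y)+1e-12
    c=np.array([np.sin(r)*x/r,-np.sin(r)*y/r,-np.cos(r)])
    Rt=R.from_quat([q[1],q[2],q[3],q[0]]).as_matrix()
    return pos+Rt@T[:3,3], Rt@T[:3,:3]@c
def wp(u,v,pos,q,z):
    o,d=wray(u,v,pos,q); return o+d*(z-o[2])/d[2]
def wproj(P,pos,q):
    m=optics.camera_model("wrist");K=m["intrinsics"];T=m["T_tool_cam"]
    Rt=R.from_quat([q[1],q[2],q[3],q[0]]).as_matrix()
    c=T[:3,:3].T@(Rt.T@(np.array(P)-pos)-T[:3,3])
    x,y,z=c[0],-c[1],-c[2]; h=np.hypot(x,y); th=np.arctan2(h,z)
    return np.array([K[0,0]*th*x/h+K[0,2],K[1,1]*th*y/h+K[1,2]])
def snap(name,crop=None,f=1):
    s=env.sense(); p,d=optics.read_camera("wrist"); im=p[:,:,::-1]
    cv2.imwrite(f"pics/{name}_full.png",im)
    np.savez(f"pics/{name}.npz",d=d,pos=s["eef_pos"],q=s["tcp_rot"])
    if crop:
        l,t,w,h=crop; im=cv2.resize(im[t:t+h,l:l+w],None,fx=f,fy=f,interpolation=cv2.INTER_CUBIC)
    cv2.imwrite(f"pics/{name}.png",im)
    return s
E
python3 - <<'E'
from h import *
a=cv2.imread("pics/w1.png")[200:300,150:410]; cv2.imwrite("pics/w1z.png",cv2.resize(a,None,fx=3,fy=3,interpolation=cv2.INTER_CUBIC))
E
```

```text
(no output)
```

View pics/w1z.png

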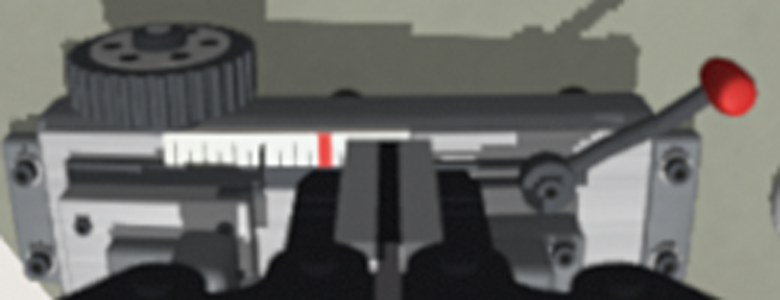

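Run:
```python
from h import *
s=np.load("pics/w1.npz");pos,q=s["pos"],s["q"]
f=lambda X,Y:(150+(X+.5)/3-.5,200+(Y+.5)/3-.5)
def c(X,Y,z): return wp(*f(X,Y),pos,q,z)
print("pointer",c(262,166,.049),"band",c(325,150,.047))
print("scale ends",c(164,150,.047))
print("pivot",c(547,181,.056),"knobtop",c(737,90,.074))
print("bed corners front",c(48,118,.04),c(648,122,.04))
print("wheel top ends",c(67,75,.036),c(254,70,.036))
g=np.array([.567,.078]);
```

```text
pointer [0.5363733  0.05278179 0.049     ] band [0.53090862 0.07344595 0.047     ]
scale ends [0.53269267 0.01953517 0.047     ]
pivot [0.536998   0.14559214 0.056     ] knobtop [0.49914041 0.19937028 0.074     ]
bed corners front [ 0.52560077 -0.0233967   0.04      ] [0.52251752 0.18199099 0.04      ]
wheel top ends [ 0.51104757 -0.01635111  0.036     ] [0.50747746 0.04917544 0.036     ]
```

Emit:
arm_command(
  targets=[
    [[0.25,0.12,0,0,0,0],[0.55,0.27,0,0,0,0],[0.83,0.42,0.2,0,0,0],[0.83,0.42,0.4,0,0,0],[0.83,0.42,0.4,0,0,0]],
  ],
)

```text
clock: 3.45
eef_pos: [0.5349, 0.2219, 0.1386]
tcp_rot: [-0.001, 0.699, 0.715, -0.002]
wrist_force: [0.4, -0.7, 0.2]
grip_width: -0.0
```

Run:
```python
from h import *
s=snap("w2"); print(s["eef_pos"],s["tcp_rot"])
```

```text
[0.53488429 0.22191505 0.13859005] [-0.00094535  0.69862732  0.71548173 -0.00220594]
```

View pics/w2.png

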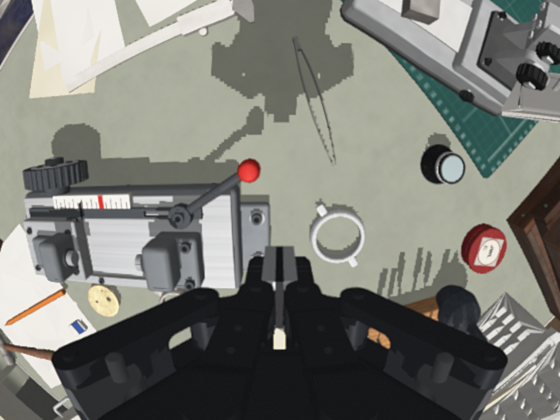

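Run:
```python
from h import *
s=np.load("pics/w2.npz");pos,q=s["pos"],s["q"]
print("knob",wp(249,169,pos,q,.072),"pivot",wp(180,215,pos,q,.056),"band",wp(101,202,pos,q,.047))
```

```text
knob [0.49982353 0.20147039 0.072     ] pivot [0.53743616 0.14782848 0.056     ] band [0.53118746 0.07398901 0.047     ]
```

Emit:
arm_command(
  targets=[
    [[0,0,0.28,0,0,0],[0,0,0.56,0,0,0],[0,0,0.56,0,0,0]],
  ],
)

```text
clock: 3.8
eef_pos: [0.5345, 0.2181, 0.0555]
tcp_rot: [-0.001, 0.7, 0.714, -0.003]
wrist_force: [-1.1, -0.1, -0.5]
grip_width: -0.0002
```

Emit:
arm_command(
  targets=[
    [[-0.02,-0.07,0,0,0,0],[-0.04,-0.14,0,0,0,0],[-0.065,-0.185,0,0,0,0],[-0.09,-0.23,0,0,0,0],[-0.12,-0.27,0,0,0,0]],
  ],
)

```text
clock: 4.3
eef_pos: [0.4972, 0.2011, 0.0587]
tcp_rot: [0.0, 0.7, 0.714, 0.001]
wrist_force: [2.0, -0.6, 1.8]
grip_width: -0.0002
```

Run:
```python
from h import *
s=snap("w3",(180,100,200,160),4); print(s["eef_pos"],s["wrist_force"])
```

```text
[0.49717602 0.20110913 0.05867081] [ 1.99037421 -0.59077882  1.83212914]
```

View pics/w3.png

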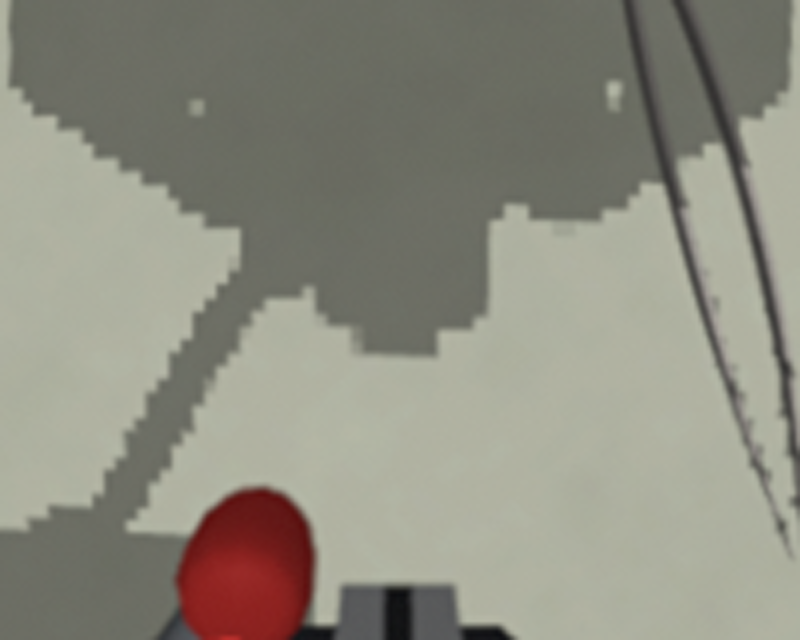

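Emit:
arm_command(
  targets=[
    [[-0.04,-0.045,0,0,0,0],[-0.08,-0.08,0,0,0,0],[-0.12,-0.105,0,0,0,0],[-0.17,-0.13,0,0,0,0],[-0.21,-0.15,0,0,0,0]],
  ],
)

```text
clock: 4.85
eef_pos: [0.4742, 0.1683, 0.0571]
tcp_rot: [-0.0, 0.7, 0.714, -0.0]
wrist_force: [1.2, 2.0, 0.5]
grip_width: 0.0004
```

Emit:
arm_command(
  targets=[
    [[-0.04,0,0,0,0,0],[-0.06,0,0,0,0,0],[-0.06,0,0,0,0,0]],
  ],
)

```text
clock: 5.15
eef_pos: [0.4739, 0.1638, 0.0574]
tcp_rot: [-0.002, 0.699, 0.715, 0.001]
wrist_force: [-2.8, 15.1, -0.2]
grip_width: -0.0003
```

Run:
```python
from h import *
s=snap("w4",(130,160,200,160),4); print(s["eef_pos"],s["wrist_force"])
p,d=optics.read_camera("scene");cv2.imwrite("pics/s4.png",cv2.resize(p[190:320,230:390,::-1],None,fx=4,fy=4,interpolation=cv2.INTER_CUBIC))
```

```text
[0.47393866 0.16382585 0.05735375] [-2.82923152 15.14545745 -0.24113768]
```

View pics/w4.png

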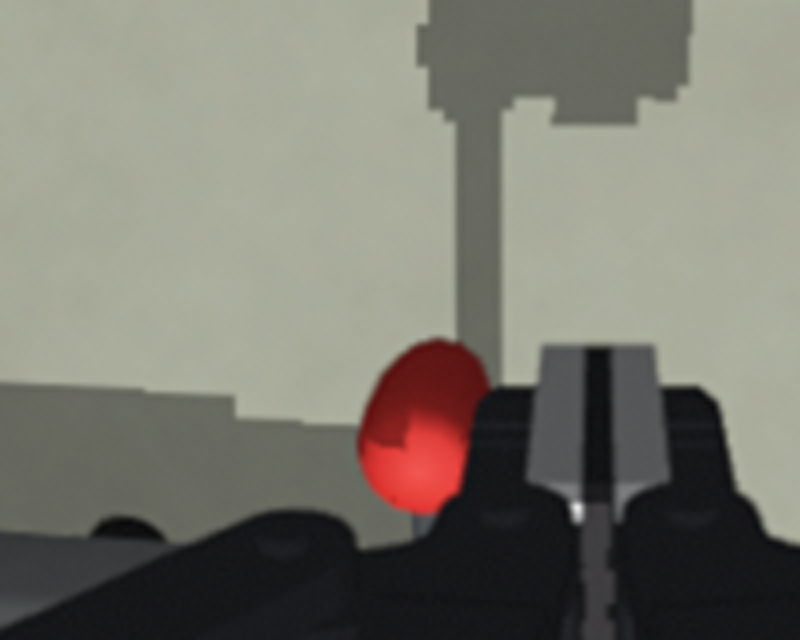

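View pics/s4.png

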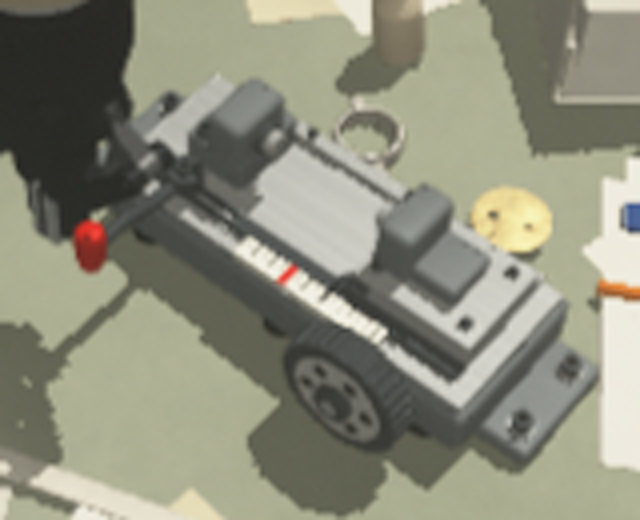

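Emit:
arm_command(
  targets=[
    [[0.15,0,0,0,0,0],[0.15,0,-0.3,0,0,0],[0.15,0,-0.5,0,0,0],[-0.1,0.1,-0.5,0,0,0],[-0.4,0.2,-0.5,0,0,0]],
  ],
)

```text
clock: 5.75
eef_pos: [0.5065, 0.1016, 0.1331]
tcp_rot: [-0.0, 0.698, 0.716, 0.001]
wrist_force: [0.8, -0.7, -0.3]
grip_width: -0.0002
```

Emit:
arm_command(
  targets=[
    [[-0.3,0,0,0,0,0],[-0.6,0,0,0,0,0],[-0.75,0,0,0,0,0],[-0.75,0,0,0,0,0]],
  ],
)

```text
clock: 6.15
eef_pos: [0.5075, -0.0169, 0.1322]
tcp_rot: [0.0, 0.702, 0.712, -0.001]
wrist_force: [-1.1, 0.5, 0.7]
grip_width: 0.0003
```

Run:
```python
from h import *
s=snap("w5",(180,120,300,200),2.6); print(s["eef_pos"],s["tcp_rot"],s["wrist_force"])
for P in [(.507,.0165,.068),(.531,.0735,.047),(.475,.147,.074)]: print((wproj(P,s["eef_pos"],s["tcp_rot"])-[180,120])*2.6)
```

```text
[ 0.507461   -0.01687289  0.13215275] [ 1.97882223e-04  7.02396421e-01  7.11785102e-01 -1.09421855e-03] [-1.1190151   0.51089888  0.66948157]
[386.2646169  264.52768041]
[555.20957454 319.31511435]
[831.24562539 164.89187591]
```

View pics/w5.png

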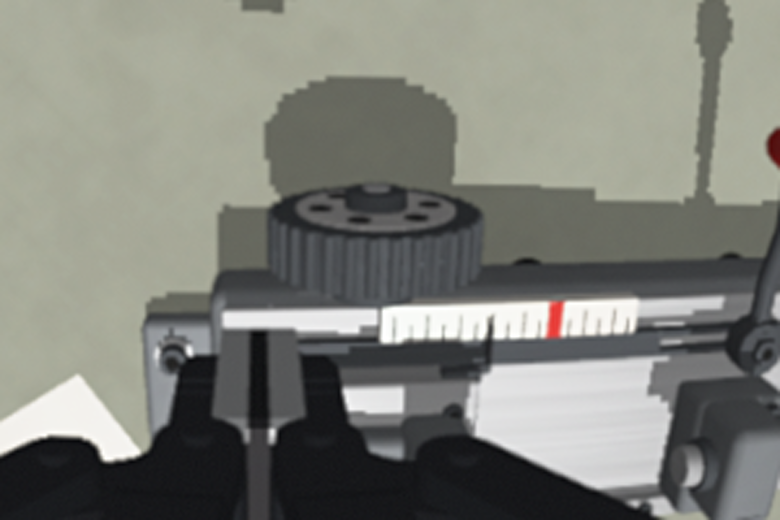

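Emit:
arm_command(
  targets=[
    [[0.1,-0.01,0.2,0,0,0],[0.1,-0.01,0.37,0,0,0],[0.1,-0.01,0.37,0,0,0]],
  ],
)

```text
clock: 6.5
eef_pos: [0.504, 0.0046, 0.0741]
tcp_rot: [-0.002, 0.699, 0.715, -0.002]
wrist_force: [0.0, 0.0, -0.0]
grip_width: 0.0004
```

Emit:
arm_command(
  targets=[
    [[0,0,0.03,0,0,0],[0,0,0.06,0,0,0],[0,0,0.075,0,0,0],[0,0,0.075,0,0,0]],
  ],
)

```text
clock: 6.9
eef_pos: [0.5072, 0.0031, 0.0662]
tcp_rot: [0.0, 0.7, 0.714, 0.0]
wrist_force: [-0.6, -0.1, 2.6]
grip_width: -0.0001
```

Emit:
arm_command(
  targets=[
    [[0,0,0.015,0,0,0],[0.06,0,0.012,0,0,0],[0.12,0,0.012,0,0,0],[0.17,0,0.015,0,0,0],[0.2,0,0.018,0,0,0]],
  ],
)

```text
clock: 7.4
eef_pos: [0.5067, 0.0345, 0.0649]
tcp_rot: [0.0, 0.7, 0.714, 0.002]
wrist_force: [-2.3, 1.9, 10.1]
grip_width: -0.0001
```

Run:
```python
from h import *
s=snap("w6",(220,160,260,150),3); print(s["eef_pos"],s["tcp_rot"],s["wrist_force"])
```

```text
[0.50673985 0.03448374 0.06487767] [6.81609003e-05 6.99753207e-01 7.14383010e-01 1.53644361e-03] [-2.26888903  1.88900533 10.07727213]
```

View pics/w6.png

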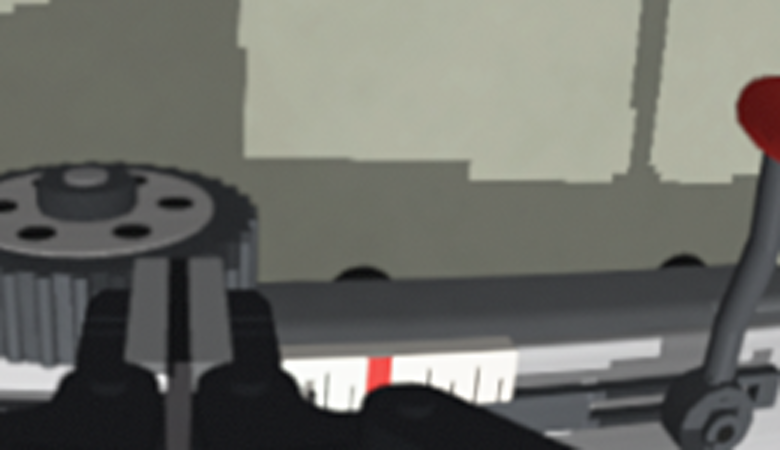

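Emit:
arm_command(
  targets=[
    [[0,0,-0.15,0,0,0],[-0.1,0,-0.15,0,0,0],[-0.22,0,-0.1,0,0,0],[-0.22,0,-0.07,0,0,0]],
  ],
)

```text
clock: 7.85
eef_pos: [0.5067, -0.0029, 0.0734]
tcp_rot: [0.001, 0.701, 0.713, -0.0]
wrist_force: [-0.2, -0.5, -0.1]
grip_width: 0.0002
```

Run:
```python
from h import *
s=snap("w7",(220,160,260,150),3); print(s["eef_pos"],s["tcp_rot"],s["wrist_force"])
```

```text
[ 0.50672138 -0.00289495  0.07335418] [ 7.03444005e-04  7.01207159e-01  7.12957223e-01 -1.53153525e-04] [-0.15742626 -0.54059637 -0.08008986]
```

View pics/w7.png

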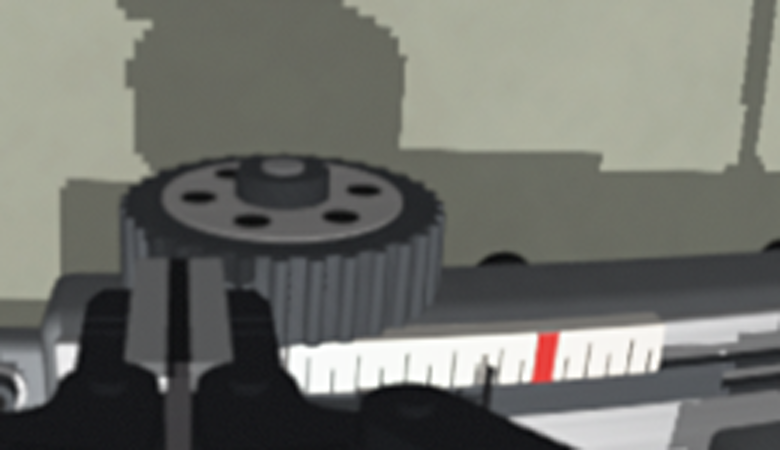

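```bash
cat >> h.py <<'E'
def meas(name,crop,f,ptr,band):
    s=np.load(f"pics/{name}.npz");g=lambda X,Y:(crop[0]+(X+.5)/f-.5,crop[1]+(Y+.5)/f-.5)
    a=wp(*g(*ptr),s["pos"],s["q"],.049);b=wp(*g(*band),s["pos"],s["q"],.048)
    e=np.array([-.018,1.]);return a,b,(a-b)[:2]@e
E
python3 - <<'E'
from h import *
print(meas("w7",(220,160,260,150),3,(488,372),(546,362)))
E
```

```text
(array([0.53245683, 0.06007024, 0.049     ]), array([0.53120816, 0.07300166, 0.048     ]), np.float64(-0.012953897665063037))
```

Emit:
arm_command(
  targets=[
    [[0,0,0.06,0,0,0],[0.0,0,0.085,0,0,0],[0.06,0,0.08,0,0,0],[0.12,0,0.08,0,0,0],[0.17,0,0.085,0,0,0]],
  ],
)

```text
clock: 8.4
eef_pos: [0.5074, 0.0207, 0.0664]
tcp_rot: [0.002, 0.702, 0.712, 0.001]
wrist_force: [-30.2, -4.1, 106.0]
grip_width: -0.0005
```

Emit:
arm_command(
  targets=[
    [[0.03,0,0.003,0,0,0],[0.03,0,-0.15,0,0,0],[-0.1,0,-0.15,0,0,0],[-0.18,0,-0.1,0,0,0],[-0.18,0,-0.08,0,0,0]],
  ],
)

```text
clock: 8.9
eef_pos: [0.506, -0.0028, 0.0713]
tcp_rot: [-0.0, 0.701, 0.713, -0.001]
wrist_force: [-0.2, -0.7, -0.0]
grip_width: -0.0003
```

Run:
```python
from h import *
s=snap("w8",(220,160,260,150),3); print(s["eef_pos"],s["tcp_rot"],s["wrist_force"])
```

```text
[ 0.50599176 -0.00278861  0.07130356] [-2.33726950e-04  7.00711186e-01  7.13444592e-01 -7.70227143e-04] [-0.2432638  -0.66632687 -0.02696612]
```

View pics/w8.png

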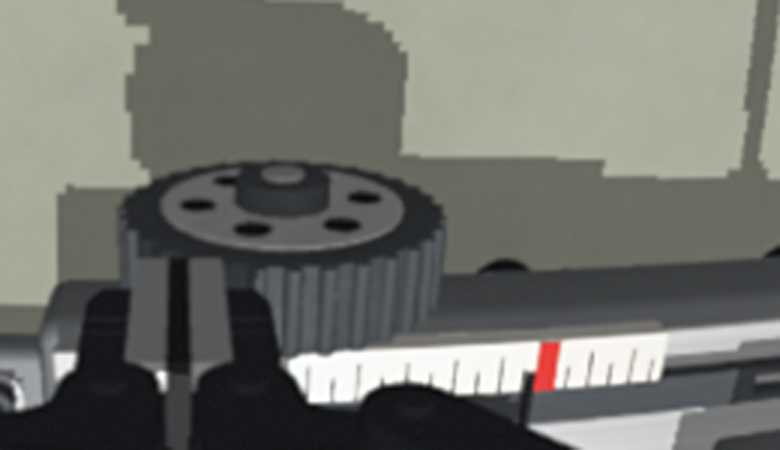

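Run:
```python
from h import *
print(meas("w8",(220,160,260,150),3,(528,378),(546,370)))
```

```text
(array([0.53218154, 0.06839365, 0.049     ]), array([0.53105388, 0.07254401, 0.048     ]), np.float64(-0.0041706657601554105))
```

Emit:
arm_command(
  targets=[
    [[0.06,0,0.02,0,0,0],[0.06,0,0.035,0,0,0],[0.06,0,0.042,0,0,0],[0.06,0,0.042,0,0,0]],
  ],
)

```text
clock: 9.35
eef_pos: [0.5063, 0.0089, 0.0669]
tcp_rot: [-0.0, 0.699, 0.715, 0.0]
wrist_force: [-6.7, -0.9, 19.4]
grip_width: 0.0002
```

Emit:
arm_command(
  targets=[
    [[0.03,0,-0.002,0,0,0],[0.06,0,-0.002,0,0,0],[0.09,0,-0.002,0,0,0],[0.11,0,-0.002,0,0,0],[0.11,0,-0.002,0,0,0]],
  ],
)

```text
clock: 9.85
eef_pos: [0.5062, 0.026, 0.0674]
tcp_rot: [-0.0, 0.699, 0.715, 0.0]
wrist_force: [-5.6, 0.4, 19.4]
grip_width: 0.0002
```

Emit:
arm_command(
  targets=[
    [[0,0,-0.1,0,0,0],[-0.1,0,-0.15,0,0,0],[-0.18,0,-0.15,0,0,0],[-0.18,0,-0.15,0,0,0]],
  ],
)

```text
clock: 10.25
eef_pos: [0.5067, -0.0052, 0.0889]
tcp_rot: [0.0, 0.701, 0.713, -0.0]
wrist_force: [-0.1, -0.6, -0.1]
grip_width: -0.0001
```

Run:
```python
from h import *
s=snap("w9",(220,160,260,150),3); print(s["eef_pos"],s["tcp_rot"],s["wrist_force"])
```

```text
[ 0.50667323 -0.00521579  0.08889343] [ 3.69656268e-04  7.00954569e-01  7.13205772e-01 -2.88046509e-04] [-0.13112602 -0.62927555 -0.07981363]
```

View pics/w9.png

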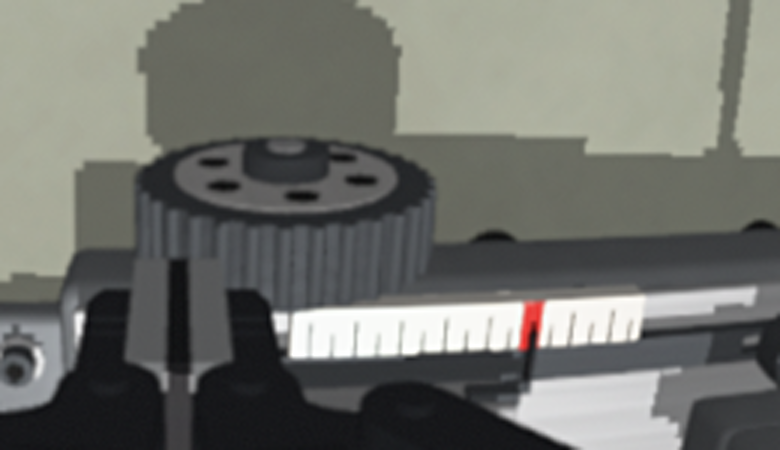

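Run:
```python
from h import *
a=cv2.imread("pics/w9_full.png")[250:290,370:430]; cv2.imwrite("pics/w9z.png",cv2.resize(a,None,fx=12,fy=12,interpolation=cv2.INTER_NEAREST))
```

```text
(no output)
```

View pics/w9z.png

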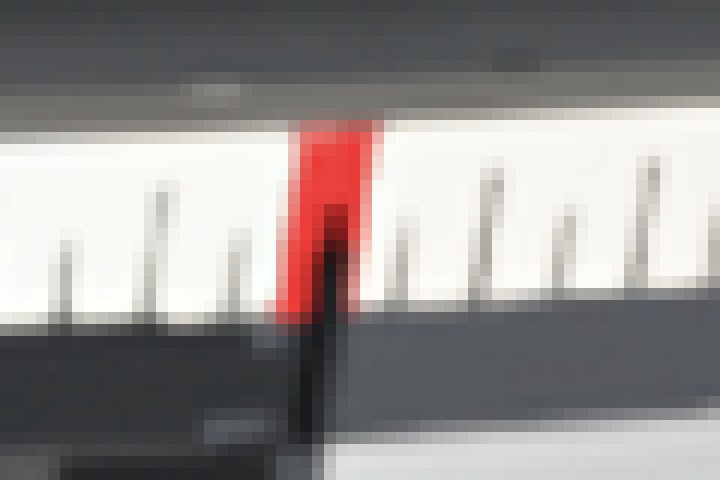

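Emit:
arm_command(
  targets=[
    [[0.2,-0.1,-0.1,0,0,0],[0.5,-0.2,-0.1,0,0,0],[0.8,-0.2,-0.1,0,0,0],[0.8,-0.2,-0.1,0,0,0]],
  ],
)

```text
clock: 10.7
eef_pos: [0.4733, 0.1237, 0.1036]
tcp_rot: [-0.001, 0.697, 0.717, 0.001]
wrist_force: [-0.1, -0.9, -0.1]
grip_width: -0.0
```

Run:
```python
from h import *
s=snap("w10",(180,140,300,200),2.6); print(s["eef_pos"],s["tcp_rot"],s["wrist_force"])
for P in [(.472,.1458,.074),(.538,.147,.056)]: print((wproj(P,s["eef_pos"],s["tcp_rot"])-[180,140])*2.6)
```

```text
[0.47329372 0.12374631 0.10357742] [-0.0012678   0.69667756  0.71738281  0.00082245] [-0.14248275 -0.88842047 -0.08843051]
[357.29779067 258.71974967]
[335.60985613 460.11026736]
```

View pics/w10.png

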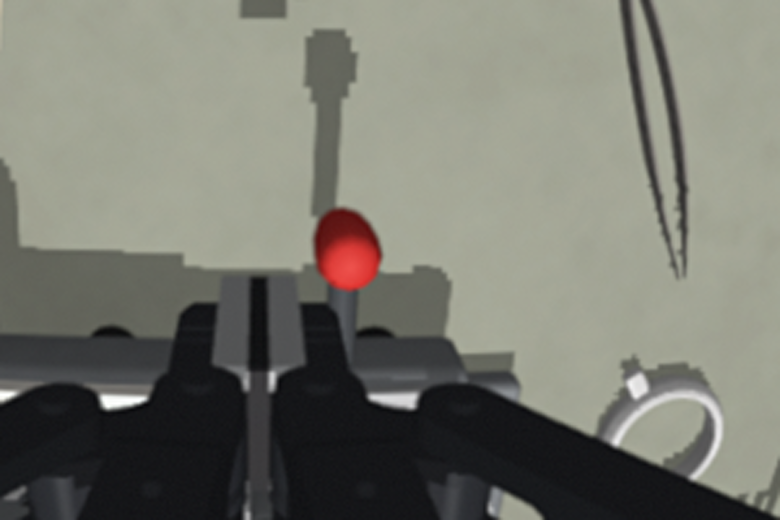

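Emit:
arm_command(
  targets=[
    [[-0.08,0,0,0,0,0],[-0.08,0,0.16,0,0,0],[-0.08,0,0.31,0,0,0],[-0.08,0,0.31,0,0,0]],
  ],
)

```text
clock: 11.15
eef_pos: [0.4729, 0.1014, 0.0555]
tcp_rot: [-0.001, 0.701, 0.713, -0.002]
wrist_force: [-0.6, -0.1, 0.1]
grip_width: 0.0
```

Run:
```python
from h import *
for i in range(3):
    s=snap("w11",(180,140,300,200),2.6); print(s["eef_pos"],s["tcp_rot"],s["wrist_force"])
```

```text
[0.4729088  0.10135119 0.05546519] [-6.83461054e-04  7.01136396e-01  7.13022832e-01 -2.39322493e-03] [-0.59842838 -0.05217867  0.10818348]
[0.47364056 0.10184792 0.05670877] [-4.35718112e-04  7.01088893e-01  7.13071658e-01 -1.72766803e-03] [ 0.17144847 -0.38775089  0.72926727]
[0.47444745 0.10249587 0.05761134] [-6.83080520e-05  7.00911633e-01  7.13247669e-01 -8.00320933e-04] [ 0.48477589  0.9234433  -0.17804056]
```

View pics/w11.png

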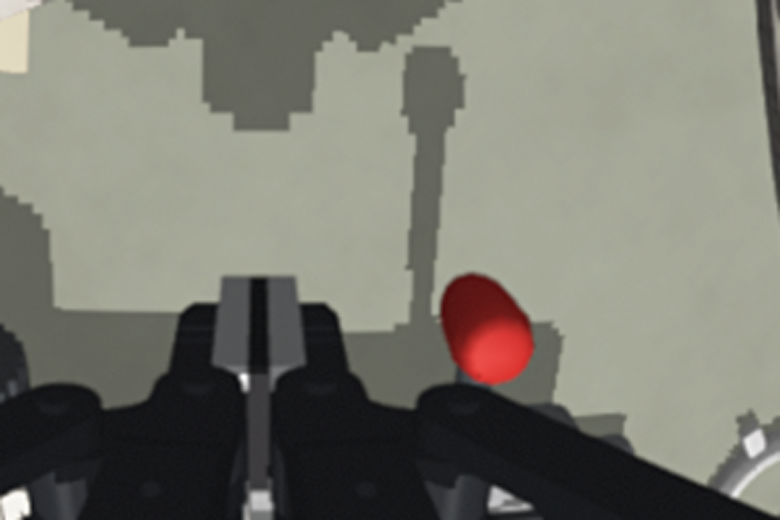

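Emit:
arm_command(
  targets=[
    [[0.12,-0.01,0,0,0,0],[0.2,-0.02,0,0,0,0],[0.26,-0.03,0,0,0,0],[0.32,-0.03,0,0,0,0],[0.38,-0.02,0,0,0,0]],
  ],
)

```text
clock: 11.8
eef_pos: [0.4701, 0.1619, 0.0578]
tcp_rot: [-0.0, 0.7, 0.714, -0.0]
wrist_force: [-0.4, -2.8, 1.2]
grip_width: 0.0
```

Emit:
arm_command(
  targets=[
    [[0.07,0.02,0,0,0,0],[0.11,0.04,0,0,0,0],[0.15,0.065,0,0,0,0],[0.19,0.095,0,0,0,0],[0.225,0.125,0,0,0,0]],
  ],
)

```text
clock: 12.3
eef_pos: [0.488, 0.1955, 0.0572]
tcp_rot: [-0.0, 0.7, 0.714, -0.001]
wrist_force: [-9.1, -12.2, 1.2]
grip_width: -0.0005
```

Run:
```python
from h import *
s=snap("w12",(180,140,300,200),2.6); print(s["eef_pos"],s["tcp_rot"],s["wrist_force"])
p,d=optics.read_camera("scene");cv2.imwrite("pics/s12.png",cv2.resize(p[190:320,230:390,::-1],None,fx=4,fy=4,interpolation=cv2.INTER_CUBIC))
```

```text
[0.48795983 0.19546217 0.05724908] [-3.57694802e-04  6.99953703e-01  7.14187362e-01 -1.04750174e-03] [ -9.13985007 -12.17974737   1.21864228]
```

View pics/w12.png

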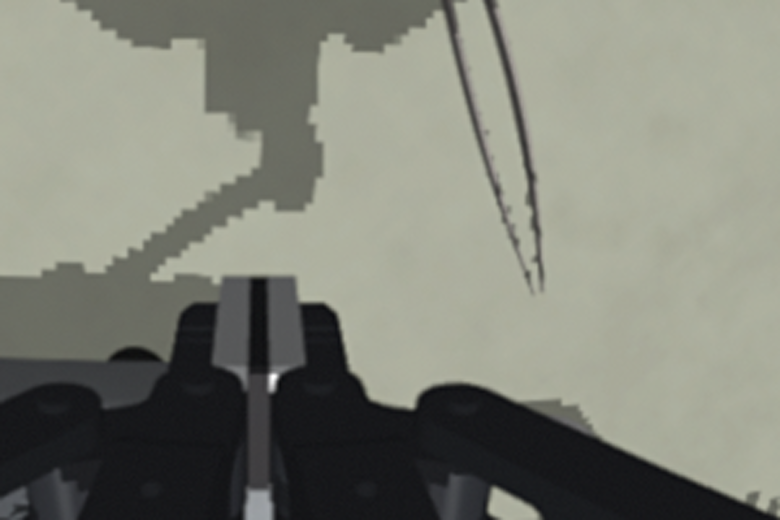

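View pics/s12.png

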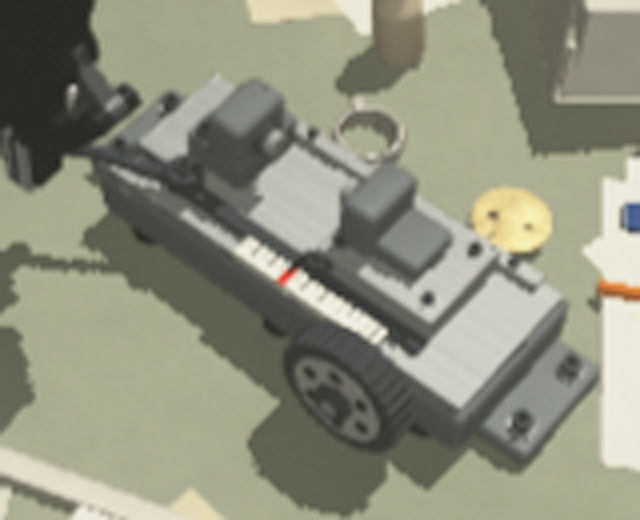

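Emit:
arm_command(
  targets=[
    [[0.01,0.015,0,0,0,0],[0.015,0.03,0,0,0,0],[0.015,0.03,0,0,0,0]],
  ],
)

```text
clock: 12.7
eef_pos: [0.4877, 0.1969, 0.0562]
tcp_rot: [-0.003, 0.7, 0.714, -0.005]
wrist_force: [-16.5, -3.2, 6.5]
grip_width: 0.0004
```

Emit:
arm_command(
  targets=[
    [[-0.05,-0.12,0,0,0,0],[-0.2,-0.2,0,0,0,0],[-0.25,-0.2,-0.3,0,0,0],[-0.25,-0.1,-0.6,0,0,0],[-0.25,0,-0.9,0,0,0]],
  ],
)

```text
clock: 13.2
eef_pos: [0.4941, 0.1607, 0.1947]
tcp_rot: [-0.0, 0.7, 0.714, 0.0]
wrist_force: [0.3, 1.4, -0.8]
grip_width: 0.0001
```

Emit:
arm_command(
  targets=[
    [[0,0.3,0,0,0,0],[0,0.5,0,0,0,0],[0,0.5,0,0,0,0]],
  ],
)

```text
clock: 13.5
eef_pos: [0.5729, 0.1624, 0.1933]
tcp_rot: [0.001, 0.7, 0.714, 0.002]
wrist_force: [-1.4, -0.2, -0.1]
grip_width: 0.0002
```

Run:
```python
from h import *
s=snap("w13",(100,110,310,190),2.55); print(s["eef_pos"],s["tcp_rot"],s["wrist_force"],s["clock"])
```

```text
[0.57293635 0.16244104 0.1932644 ] [0.00129295 0.70020395 0.71393967 0.00170103] [-1.43886972 -0.15794271 -0.05747891] 13.5
```

View pics/w13.png

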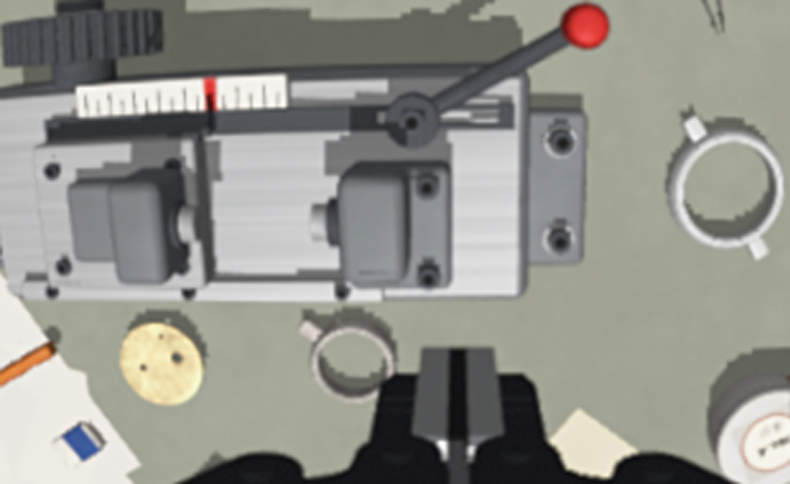

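Run:
```python
from h import *
a=cv2.imread("pics/w13_full.png")[130:170,150:210]; cv2.imwrite("pics/w13z.png",cv2.resize(a,None,fx=12,fy=12,interpolation=cv2.INTER_NEAREST))
s=np.load("pics/w13.npz");pos,q=s["pos"],s["q"]
f=lambda X,Y:(100+(X+.5)/2.55-.5,110+(Y+.5)/2.55-.5)
k=wp(*f(586,24),pos,q,.074);p=wp(*f(411,121),pos,q,.056)
v=k-p; print(k,p,np.hypot(*v[:2]), np.arctan2(v[1],-v[0])+.018)
```

```text
[0.50466682 0.20171019 0.074     ] [0.5392654  0.14627309 0.056     ] 0.06534779348009874 1.0308407797979677
```

View pics/w13z.png

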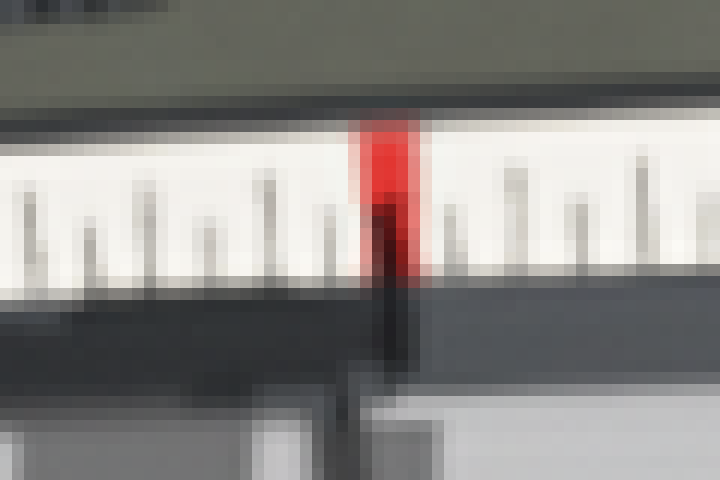

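Run:
```python
from plant import env, workorder
s=env.sense();print(s["eef_pos"],s["wrist_force"],abs(s["qvel"]).max())
print(workorder.sign_off())
```

```text
[0.57056975 0.16234808 0.19259662] [-0.67627201  0.13686834 -0.66804193] 0.0635740551659311
the job is handed in; nothing more can be done
None
```

The gauge is set. I pushed the lever over to its free stop and rolled the wheel in three strokes, about 20.5 mm of pointer travel. I then pushed the lever back to its locked stop, withdrew the arm and handed the job in. The hand-in gave no verdict.

Last checks, about 13.5 s into the 67 s allowed:
- **Pointer:** the close-up from the wrist camera shows it at about the middle of the red band, off by an estimated 0.5 mm at most.
- **Lever:** it measures about 1.03 rad in that picture; locked needs more than 0.9.
- **Arm:** it is clear of everything at a height of about 0.19 m, with a wrist force of about 1 N (sensor noise).
- **Loose things:** I did not measure how far each had moved. The case ring and brass plate look in place, and the arm only passed well above the loose things.

One thing went wrong. During the second wheel stroke I pressed too hard and the wrist force read 106 N; the limit is 120 N, and I only read it at the end of each move. The last stroke was made at about 19 N.

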